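Slide the slate coaster home in the tasting board

ROBOT

A 6-joint arm with a two-finger parallel gripper is mounted at the origin on the work surface. World frame = base frame: x ahead of the robot, y to its left, z up, the work surface at z = 0. Lengths are in m, angles in degrees, forces in N, time in s.
With the tool pointing down it reaches from about 0.3 to 0.75 m from the base axis. Payload 8.5 kg.
Tool frame: the origin (TCP) lies on the centre line of the jaws, within the pads' length; the fingertips stand 19 mm ahead of it and the grasp point (between the pads) is the TCP; z points along the fingers, x is the direction in which the jaws open and shut, and the axes are right-handed (so a half turn about z gives the same grasp; the last joint's range is limited). The gripper opens to 85 mm and grips with 20 to 120 N. Pads are 22 mm wide; open, the fingers measure 114 mm over their backs; the gripper's body (76 mm by 85 mm) begins 54 mm behind the grasp point. The pads swing forward as they close: fully open they stand 13 mm farther back than shut.
Start: joints at [-83.096, 21.807, 74.336, -0, 83.858, -12.336], TCP at [0.181, -0.519, 0.222] pointing down, gripper open.
Joint ranges: [-178.18, 178.18], [-50.72, 133.34], [12.68, 142.11], [-81.47, 261.47], [9.98, 163.14], [-165.26, 165.26]. Speed limits (degrees/s): [136.94, 136.94, 180, 180, 180, 180].

INTERFACE

Orientations are given as a 3x3 rotation matrix whose columns are the frame's x, y, z axes.
In Python, from rig import env, cams, order gives the robot as it stands.
- The arm moves only by the tool step_arm, never from a script. Its argument "steps" is a list of rows, each an object with "xyz": the shift along the tool's x, y, z normalised to -1 to 1, where 1 is 0.04 m, a list of three; "turn": the turn, a rotation vector about the tool's x, y, z normalised to -1 to 1, where 1 is 0.08 rad, a list of three; "gripper": the gripper command: -1 is shut, 1 is fully open, values between are in proportion. A call has 1 to 20 rows; each row shifts and turns the commanded pose from where the row before left it, along the tool's axes as they then stand; what a row does not reach is not made up. A row lasts 1/12 s, in which the tool goes at most 41.7 mm and 7.16 degrees, less where a joint would pass 70% of its speed; a pose out of reach is approached as far as the arm can. A call with a number of a shift or a turn outside -1 to 1 is refused whole. A call with a gripper value outside its range is refused whole. The fingers move at their own pace and stop on an object; "squeeze" is the grip in N (left out, the last holds). Time passes only in rows, so rows that do not move let the fingers close. It gives the time, the measured TCP pose, the force and the opening at its end, in the units of the state.
- env.observe(): the state, without advancing time (a new reading comes with each control period).
- cams.get_image(name): name is "scene" or "top"; returns (picture, depth): 420x560x3 uint8, red, green, blue; 420x560 float32, m along the optical axis (not along the pixel's ray), 0 where there is no reading.
- cams.camera_info(name): a dict with "fx", "fy", "cx", "cy" (pixels), "k1" (the pictures are not rectified: a ray, as slopes to the right and down, at radius r is drawn at 1 + k1 r^2 times it, then the intrinsics apply), "extrinsics" (4x4, takes a point from camera to world coordinates). Camera axes: x right, y down, z forward; pixel columns grow to the right and rows downward; lengths in m; the calibration is good to about 2 mm. A picture is of the moment at which its call begins. camera_info takes no time and is no camera call.
- order.close_job(): hands the job in, once; it reports no verdict.
The state is a dict: "time_s": time; "q": joint angles; "qvel": joint speeds; "joint_efforts": joint torques, N m; "position": TCP position; "tool_rot": TCP orientation; "ft_force": force on the tool from outside, world axes, zero at the start; "wrist_torque": the same for the moment, N m; "grip_width": finger opening in m.
Only numpy, scipy, OpenCV 4.12 (cv2) and the standard library are available. Lean on these libraries where they do the work, as an engineer would, in place of code of your own. Each camera call takes 0.05 s, during which the arm holds its last target. There are 200 camera calls.

TASK

Push the round slate coaster across the oak tasting board with your fingers until it slips over the rim of the teal-lined recess, drops in and lies flat on its floor. Only slide it, at an easy pace: do not pick it up or push it off the board, and leave everything else on the bench where it stands. Finish with the hand clear.

Things in the scene. Friction and masses are not known exactly. Their poses are not given: they have to be found in the camera images.
- board: Light oak tasting board, fixed to the bench, 340 mm (its x) by 220 mm (its y), 26 mm thick; flat top without a raised edge. Origin at the centre of its underside, z up. Its one round recess lies towards its +x end. The coaster starts on the -x half of the top; the steel cup and the brass stopper stand on the two +x corners, 138 mm along x and 82 mm to either side of the centre line.
- recess (a point): Centre of the mouth of the empty round recess, level with the board's top (26 mm above the bench), 85 mm along the board's +x from its centre. Recess: diameter 95 mm, 9 mm deep, flat floor lined in teal green, vertical wall, no raised lip.
- coaster: Loose round coaster of dark slate, thin brass ring on top: diameter 90 mm, 11 mm thick, 0.13 to 0.25 kg. Origin at the centre of its underside, z its axis: 26 mm over the bench on the board, 17 mm when home (top then 2 mm above the board). When its middle passes the rim, its front tips into the recess and its rear rises up to 9 mm; pushed on, the rear drops too.
- cup: Small open steel tasting cup, 42 mm across, 36 mm high, loose, standing on the board's +x, -y corner; bystander. Origin at the centre of its underside.
- stopper: Brass bottle stopper, 28 mm across, 42 mm high, loose, standing on the board's +x, +y corner; bystander. Origin at the centre of its underside.
- bottle: Dark wine bottle, 76 mm across, 300 mm high, loose, on the bench to the robot's left; bystander. Origin at the centre of its underside.
- jar: Amber jar with a steel lid, 90 mm across, 120 mm high, loose, on the bench to the left; bystander. Origin at the centre of its underside.
- lantern: Glass cylinder lantern on a round wooden foot 130 mm across, 146 mm high, loose, on the bench to the right; bystander. Origin at the centre of its underside.
- corkscrew: Corkscrew lying on the bench to the right: wooden handle 24 mm thick, 100 mm long along its y, steel screw to 105 mm along its +x; loose bystander. Origin under the middle of its handle.
Things that resemble listed ones, but are neither listed nor needed, are in the scene too. Of the things that look like the coaster, the middle-sized one is meant.

How it is judged:
By the outcome, as a careful person would: the job done as asked, in the order asked, and still so for the second after the job is handed in, with the robot touching nothing.
It also fails if it takes over 38 s, if anything falls off the work surface, if the arm or the gripper's body presses on something with over 40 N, if the wrist force passes 120 N, or if a joint passes its speed limit or range.

## Working session

There is one attempt and no reset: what is moved stays moved. The work goes in short steps, Python scripts to look and compute and a tool call to move; the robot and the scene stay as the last step left them, time stands still between calls to the robot, and variables do not carry over. Pictures are saved under pics/ and viewed, about 8 in all and at most 12, crops included, and the job is handed in when it is done.

Besides the shell and the picture viewer there is one more tool, called after "Call:" as name([rows], argument=value, ...), one row to a line, values as JSON. step_arm: Moves the arm, as the interface text tells. Scaled input: -1 to 1 covers 0.04 m each way for a shift and 0.08 rad each way for a turn. Its arguments: {"type":"object","properties":{"steps":{"type":"array"},"squeeze":{"type":"number"}},"required":["steps"]}

```bash
mkdir -p pics
cat > h.py <<'E'
import numpy as np, cv2
from rig import env, cams, order
def snap(n,f):
    im,d=cams.get_image(n); cv2.imwrite(f'pics/{f}.png',im[:,:,::-1]); np.save(f'pics/{f}.npy',d); return im,d
def ray(n,u,v):
    c=cams.camera_info(n); K=np.array([[c['fx'],0,c['cx']],[0,c['fy'],c['cy']],[0,0,1]])
    p=cv2.undistortPoints(np.array([[[u,v]]],float),K,np.array([c['k1'],0,0,0,0.]))[0,0]
    E=np.array(c['extrinsics']); return E[:3,3],E[:3,:3]@np.array([p[0],p[1],1])
def atz(n,u,v,z):
    o,r=ray(n,u,v); return o+r*(z-o[2])/r[2]
def atd(n,u,v,d):
    o,r=ray(n,u,v); return o+r*d[int(v),int(u)]
E
python3 - <<'E'
from h import *
for n in('top','scene'):
    snap(n,n+'0'); c=cams.camera_info(n); print(n,{k:np.round(v,3).tolist() for k,v in c.items()})
s=env.observe(); print(s['position'],np.round(s['tool_rot'],3).tolist(),s['time_s'],s['grip_width'],s['ft_force'])
E
```

```text
top {'fx': 391.183, 'fy': 391.183, 'cx': 284.728, 'cy': 214.554, 'k1': 0.03, 'extrinsics': [[-0.024, -0.987, 0.16, 0.348], [-1.0, 0.026, 0.008, -0.002], [-0.012, -0.159, -0.987, 1.357], [0.0, 0.0, 0.0, 1.0]]}
scene {'fx': 439.217, 'fy': 439.217, 'cx': 276.194, 'cy': 207.397, 'k1': 0.016, 'extrinsics': [[0.834, 0.326, -0.446, 1.032], [0.552, -0.501, 0.667, -0.707], [-0.006, -0.802, -0.597, 0.731], [0.0, 0.0, 0.0, 1.0]]}
[ 0.18122331 -0.51901733  0.22099282] [[0.33, -0.944, -0.0], [-0.944, -0.33, 0.001], [-0.001, -0.0, -1.0]] 0.1 0.08529546821969435 [-0.38349258  0.52626049 -0.02911952]
```

View pics/top0.png

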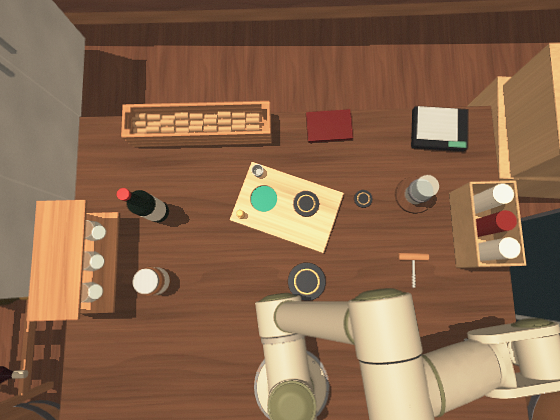

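View pics/scene0.png

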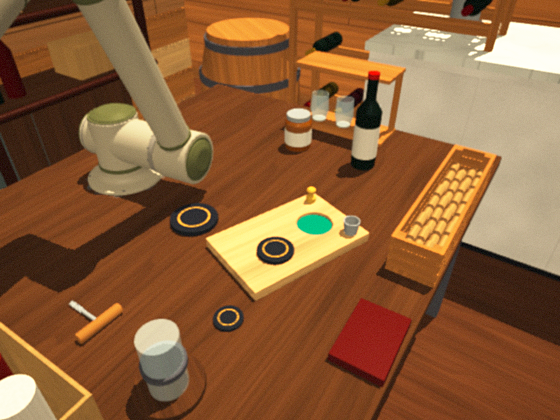

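The top view shows the board centred near (287,207), the recess at (264,199), the middle-sized coaster at (306,204), the cup at (258,171) and the stopper at (241,214). I'll measure on enlarged crops.

Run:
```python
from h import *
a=cv2.imread('pics/top0.png')[155:260,220:350]; b=cv2.imread('pics/scene0.png')[175:300,200:375]
a=cv2.resize(a,None,fx=4.6,fy=4.6,interpolation=cv2.INTER_CUBIC)
cv2.imwrite('pics/crop0.png',a)
T=cv2.imread('pics/top0.png'); S=cv2.imread('pics/scene0.png')
def fit(img,mask,box,tag,n,z):
    m=np.zeros(mask.shape,np.uint8); u0,u1,v0,v1=box; m[v0:v1,u0:u1]=mask[v0:v1,u0:u1]*255
    cs=cv2.findContours(m,cv2.RETR_EXTERNAL,cv2.CHAIN_APPROX_NONE)[0]; c=max(cs,key=cv2.contourArea)
    e=cv2.fitEllipse(c); print(tag,np.round(e[0]+e[1],1),np.round(atz(n,*e[0],z),4))
for n,I,bc,br in(('top',T,(285,328,183,225),(240,285,180,218)),('scene',S,(250,300,230,270),(290,340,205,240))):
    h=cv2.cvtColor(I,cv2.COLOR_BGR2HSV); H,Sa,V=cv2.split(h)
    fit(I,V<110,bc,n+' coaster',n,.034); 
    fit(I,(H>65)&(H<95)&(Sa>120),br,n+' teal',n,.0215 if n=='top' else .02)
d=np.load('pics/top0.npy')
for t,u,v in(('coaster',306,204),('board',300,225),('recess',264,199)): print(t,np.round(atd('top',u,v,d),4))
for t,u,v,z in(('cup',258,170.5,.06),('stopper',241,214,.06)): print(t,np.round(atz('top',u,v,z),4))
# board corners
h=cv2.cvtColor(T,cv2.COLOR_BGR2HSV); m=((h[...,2]>150)&(h[...,0]<35)).astype(np.uint8)*255
b=np.zeros_like(m); b[155:260,225:350]=m[155:260,225:350]
c=np.vstack([x for x in cv2.findContours(b,cv2.RETR_EXTERNAL,cv2.CHAIN_APPROX_NONE)[0] if cv2.contourArea(x)>500])
P=np.array([atz('top',*p[0],.026)[:2] for p in c],np.float32)
r=cv2.minAreaRect(P*1000); print(r); print(cv2.boxPoints(r))
```

```text
top coaster [306.  203.4  24.1  24.9] [ 0.5989 -0.0662  0.034 ]
top teal [263.4 198.1  24.3  25.2] [0.6239 0.0807 0.0215]
scene coaster [274.7 250.3  26.5  36.1] [ 0.6022 -0.072   0.034 ]
scene teal [314.1 224.1  18.2  33.7] [0.6231 0.0794 0.02  ]
coaster [ 0.595  -0.0658  0.0438]
board [ 0.5255 -0.0437  0.0264]
recess [0.6221 0.0792 0.0146]
cup [0.7128 0.0954 0.06  ]
stopper [0.5634 0.1546 0.06  ]
((593.3219604492188, 1.3867340087890625), (344.24462890625, 222.53453063964844), 69.07313537597656)
[[ 427.91626  -119.63991 ]
 [ 635.7717   -199.12389 ]
 [ 758.72766   122.413376]
 [ 550.8722    201.89735 ]]
```

View pics/crop0.png

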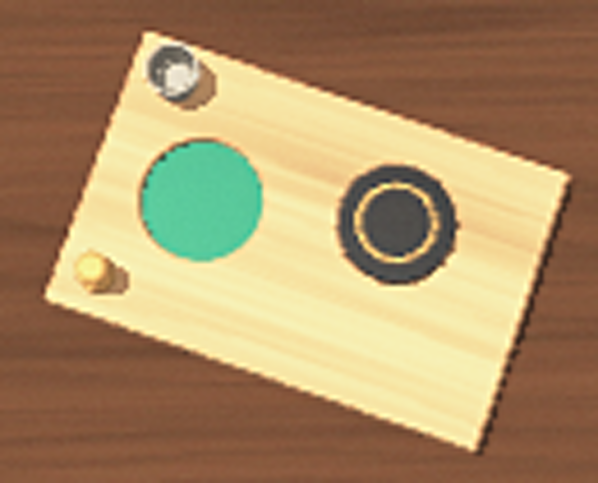

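Estimates agree: coaster (0.599,-0.067), recess (0.624,0.081), board yaw 69.1°. The push runs along (0.168,0.986) for 0.150 m. I'll straddle the coaster's back with both fingertips, about 45 mm apart. First I go above the start point, then yaw +61°.

Call:
step_arm([
  {"xyz": [-0.31, -0.7, 0], "turn": [0, 0, 0], "gripper": 0.06},
  {"xyz": [-0.31, -0.7, 0], "turn": [0, 0, 0], "gripper": 0.06},
  {"xyz": [-0.31, -0.7, 0], "turn": [0, 0, 0], "gripper": 0.06},
  {"xyz": [-0.31, -0.7, 0], "turn": [0, 0, 0], "gripper": 0.06},
  {"xyz": [-0.31, -0.7, 0], "turn": [0, 0, 0], "gripper": 0.06},
  {"xyz": [-0.31, -0.7, 0], "turn": [0, 0, 0], "gripper": 0.06},
  {"xyz": [-0.31, -0.7, 0], "turn": [0, 0, 0], "gripper": 0.06},
  {"xyz": [-0.31, -0.7, 0], "turn": [0, 0, 0], "gripper": 0.06},
  {"xyz": [-0.31, -0.7, 0], "turn": [0, 0, 0], "gripper": 0.06},
  {"xyz": [-0.31, -0.7, 0], "turn": [0, 0, 0], "gripper": 0.06},
  {"xyz": [-0.31, -0.7, 0], "turn": [0, 0, 0], "gripper": 0.06},
  {"xyz": [-0.31, -0.7, 0], "turn": [0, 0, 0], "gripper": 0.06},
  {"xyz": [-0.31, -0.7, 0], "turn": [0, 0, 0], "gripper": 0.06},
  {"xyz": [-0.31, -0.7, 0], "turn": [0, 0, 0], "gripper": 0.06},
  {"xyz": [-0.31, -0.7, 0], "turn": [0, 0, 0], "gripper": 0.06},
  {"xyz": [-0.31, -0.7, 0], "turn": [0, 0, 0], "gripper": 0.06},
  {"xyz": [-0.31, -0.7, 0], "turn": [0, 0, 0], "gripper": 0.06},
  {"xyz": [-0.31, -0.7, 0], "turn": [0, 0, 0], "gripper": 0.06},
])

```text
time_s: 1.6
position: [0.5844, -0.1411, 0.2212]
tool_rot: [[0.33, -0.944, -0.001], [-0.944, -0.33, 0.0], [-0.001, 0.001, -1.0]]
ft_force: [0.2, -0.5, -0.2]
grip_width: 0.0454
```

Call:
step_arm([
  {"xyz": [0, 0, 0], "turn": [0, 0, -0.83], "gripper": 0.06},
  {"xyz": [0, 0, 0], "turn": [0, 0, -0.83], "gripper": 0.06},
  {"xyz": [0, 0, 0], "turn": [0, 0, -0.83], "gripper": 0.06},
  {"xyz": [0, 0, 0], "turn": [0, 0, -0.83], "gripper": 0.06},
  {"xyz": [0, 0, 0], "turn": [0, 0, -0.83], "gripper": 0.06},
  {"xyz": [0, 0, 0], "turn": [0, 0, -0.83], "gripper": 0.06},
  {"xyz": [0, 0, 0], "turn": [0, 0, -0.83], "gripper": 0.06},
  {"xyz": [0, 0, 0], "turn": [0, 0, -0.83], "gripper": 0.06},
  {"xyz": [0, 0, 0], "turn": [0, 0, -0.83], "gripper": 0.06},
  {"xyz": [0, 0, 0], "turn": [0, 0, -0.83], "gripper": 0.06},
  {"xyz": [0, 0, 0], "turn": [0, 0, -0.83], "gripper": 0.06},
  {"xyz": [0, 0, 0], "turn": [0, 0, -0.83], "gripper": 0.06},
  {"xyz": [0, 0, 0], "turn": [0, 0, -0.83], "gripper": 0.06},
  {"xyz": [0, 0, 0], "turn": [0, 0, -0.83], "gripper": 0.06},
  {"xyz": [0, 0, 0], "turn": [0, 0, -0.83], "gripper": 0.06},
  {"xyz": [0, 0, 0], "turn": [0, 0, -0.83], "gripper": 0.06},
  {"xyz": [0, 0, 0], "turn": [0, 0, 0], "gripper": 0.06},
  {"xyz": [0, 0, 0], "turn": [0, 0, 0], "gripper": 0.06},
])

```text
time_s: 3.1
position: [0.5834, -0.1424, 0.2212]
tool_rot: [[0.985, -0.174, -0.001], [-0.174, -0.985, 0.0], [-0.001, -0.0, -1.0]]
ft_force: [-0.3, -0.3, 0.5]
grip_width: 0.0452
```

Call:
step_arm([
  {"xyz": [0, 0, 0.5], "turn": [0, 0, 0], "gripper": 0.06},
  {"xyz": [0, 0, 0.5], "turn": [0, 0, 0], "gripper": 0.06},
  {"xyz": [0, 0, 0.5], "turn": [0, 0, 0], "gripper": 0.06},
  {"xyz": [0, 0, 0.5], "turn": [0, 0, 0], "gripper": 0.06},
  {"xyz": [0, 0, 0.5], "turn": [0, 0, 0], "gripper": 0.06},
  {"xyz": [0, 0, 0.5], "turn": [0, 0, 0], "gripper": 0.06},
  {"xyz": [0, 0, 0.5], "turn": [0, 0, 0], "gripper": 0.06},
  {"xyz": [0, 0, 0.4], "turn": [0, 0, 0], "gripper": 0.06},
  {"xyz": [0, 0, 0.2], "turn": [0, 0, 0], "gripper": 0.06},
  {"xyz": [0, 0, 0], "turn": [0, 0, 0], "gripper": 0.06},
  {"xyz": [0, 0, 0], "turn": [0, 0, 0], "gripper": 0.06},
])

```text
time_s: 4.02
position: [0.5837, -0.1425, 0.0579]
tool_rot: [[0.985, -0.173, 0.0], [-0.173, -0.985, -0.0], [0.0, 0.0, -1.0]]
ft_force: [0.4, 0.0, -0.1]
grip_width: 0.0454
```

Run:
```python
from h import *
im,d=snap('scene','s1')
cv2.imwrite('pics/s1c.png',cv2.resize(cv2.imread('pics/s1.png')[150:300,170:380],None,fx=3.7,fy=3.7,interpolation=cv2.INTER_CUBIC))
```

```text
(no output)
```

View pics/s1c.png

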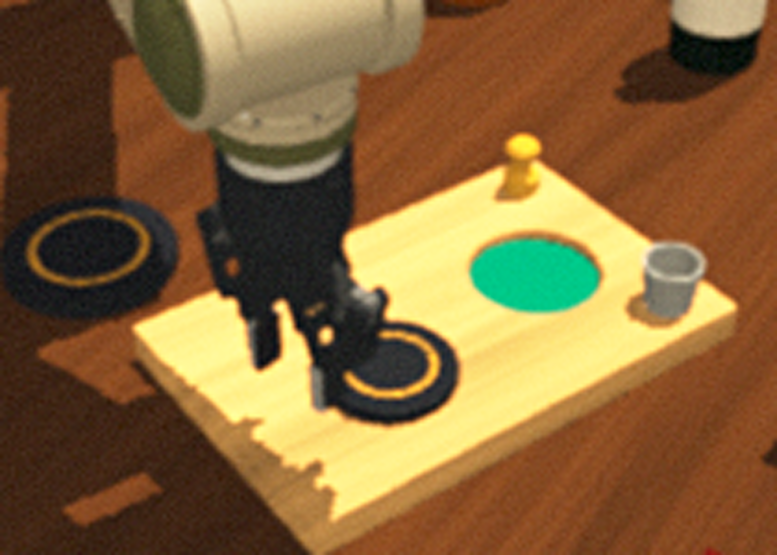

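The crop shows both fingers straddling the line behind the coaster (crop ~(390,370)), with tips just above the board. Now I go down gently to find the tip height.

Call:
step_arm([
  {"xyz": [0, 0, 0.1], "turn": [0, 0, 0], "gripper": 0.06},
  {"xyz": [0, 0, 0.1], "turn": [0, 0, 0], "gripper": 0.06},
  {"xyz": [0, 0, 0], "turn": [0, 0, 0], "gripper": 0.06},
  {"xyz": [0, 0, 0], "turn": [0, 0, 0], "gripper": 0.06},
])

```text
time_s: 4.4
position: [0.5835, -0.1424, 0.0495]
tool_rot: [[0.985, -0.172, -0.0], [-0.172, -0.985, 0.0], [-0.0, -0.0, -1.0]]
ft_force: [-0.2, -0.3, -0.3]
grip_width: 0.0457
```

Call:
step_arm([
  {"xyz": [0, 0, 0.05], "turn": [0, 0, 0], "gripper": 0.06},
  {"xyz": [0, 0, 0], "turn": [0, 0, 0], "gripper": 0.06},
  {"xyz": [0, 0, 0], "turn": [0, 0, 0], "gripper": 0.06},
])

```text
time_s: 4.65
position: [0.5835, -0.1424, 0.0475]
tool_rot: [[0.985, -0.172, -0.0], [-0.172, -0.985, -0.0], [-0.0, 0.0, -1.0]]
ft_force: [0.7, 0.2, -0.1]
grip_width: 0.0451
```

Call:
step_arm([
  {"xyz": [0, 0, 0.03], "turn": [0, 0, 0], "gripper": 0.06},
  {"xyz": [0, 0, 0], "turn": [0, 0, 0], "gripper": 0.06},
  {"xyz": [0, 0, 0], "turn": [0, 0, 0], "gripper": 0.06},
])

```text
time_s: 4.9
position: [0.5835, -0.1424, 0.0463]
tool_rot: [[0.985, -0.172, -0.0], [-0.172, -0.985, 0.0], [-0.0, -0.0, -1.0]]
ft_force: [-0.3, -0.1, -0.2]
grip_width: 0.0454
```

Call:
step_arm([
  {"xyz": [0, 0, 0.03], "turn": [0, 0, 0], "gripper": 0.06},
  {"xyz": [0, 0, 0], "turn": [0, 0, 0], "gripper": 0.06},
  {"xyz": [0, 0, 0], "turn": [0, 0, 0], "gripper": 0.06},
])

```text
time_s: 5.15
position: [0.5835, -0.1424, 0.045]
tool_rot: [[0.985, -0.172, -0.0], [-0.172, -0.985, 0.0], [-0.0, -0.0, -1.0]]
ft_force: [0.3, -0.0, -1.0]
grip_width: 0.0454
```

No contact at TCP z 0.045, so the tips are about 29 mm up, which suits the coaster's side. Now I push slowly along -y.

Call:
step_arm([
  {"xyz": [0.03, -0.14, 0], "turn": [0, 0, 0], "gripper": 0.06},
  {"xyz": [0, -0.14, 0], "turn": [0, 0, 0], "gripper": 0.06},
  {"xyz": [0, -0.14, 0], "turn": [0, 0, 0], "gripper": 0.06},
  {"xyz": [0, -0.14, 0], "turn": [0, 0, 0], "gripper": 0.06},
  {"xyz": [0, -0.12, 0], "turn": [0, 0, 0], "gripper": 0.06},
  {"xyz": [0, -0.1, 0], "turn": [0, 0, 0], "gripper": 0.06},
  {"xyz": [0, -0.1, 0], "turn": [0, 0, 0], "gripper": 0.06},
  {"xyz": [0, -0.14, 0], "turn": [0, 0, 0], "gripper": 0.06},
  {"xyz": [0, -0.14, 0], "turn": [0, 0, 0], "gripper": 0.06},
  {"xyz": [0, -0.14, 0], "turn": [0, 0, 0], "gripper": 0.06},
  {"xyz": [0, -0.14, 0], "turn": [0, 0, 0], "gripper": 0.06},
  {"xyz": [0, -0.14, 0], "turn": [0, 0, 0], "gripper": 0.06},
  {"xyz": [0, -0.14, 0], "turn": [0, 0, 0], "gripper": 0.06},
  {"xyz": [0, -0.14, 0], "turn": [0, 0, 0], "gripper": 0.06},
  {"xyz": [0, -0.14, 0], "turn": [0, 0, 0], "gripper": 0.06},
  {"xyz": [0, -0.14, 0], "turn": [0, 0, 0], "gripper": 0.06},
  {"xyz": [0, -0.14, 0], "turn": [0, 0, 0], "gripper": 0.06},
  {"xyz": [0, -0.14, 0], "turn": [0, 0, 0], "gripper": 0.06},
  {"xyz": [0, -0.1, 0], "turn": [0, 0, 0], "gripper": 0.06},
  {"xyz": [0, -0.06, 0], "turn": [0, 0, 0], "gripper": 0.06},
])

```text
time_s: 6.82
position: [0.6025, -0.0404, 0.0451]
tool_rot: [[0.985, -0.171, 0.0], [-0.171, -0.985, 0.0], [-0.0, -0.0, -1.0]]
ft_force: [0.2, -0.1, 0.7]
grip_width: 0.0453
```

Run:
```python
from h import *
s=env.observe(); print(s['position'],s['ft_force'])
snap('scene','s2'); snap('top','t2')
a=cv2.resize(cv2.imread('pics/s2.png')[150:290,180:380],None,fx=3,fy=3,interpolation=cv2.INTER_CUBIC)
cv2.imwrite('pics/s2c.png',a)
```

```text
[ 0.60252446 -0.04036778  0.04512725] [ 0.21158988 -0.06272819  0.66436778]
```

View pics/s2c.png

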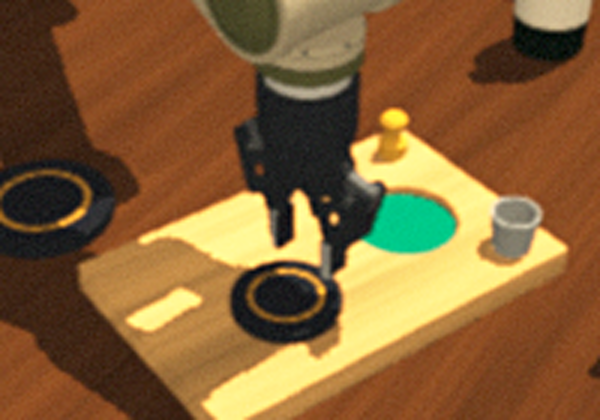

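The coaster is still at its start spot (crop (285,300), full image (275,250)). The fingers passed over it without force, so the tips are higher than I assumed. I'll work out the tip height from the picture.

Run:
```python
from h import *
c=cams.camera_info('scene'); K=np.array([[c['fx'],0,c['cx']],[0,c['fy'],c['cy']],[0,0,1]]); E=np.linalg.inv(np.array(c['extrinsics']))
def proj(p): return cv2.projectPoints(np.array([p],float),cv2.Rodrigues(E[:3,:3])[0],E[:3,3],K,np.array([c['k1'],0,0,0,0.]))[0].ravel()
t=np.array([.6025,-.0404,0]); x=np.array([.985,-.171,0]); y=np.array([-.171,-.985,0])
for s in(-1,1):
  for z in(.026,.032,.037,.043):
    print(s,z,[np.round((proj(t+s*g*x+h*y+[0,0,z])-[180,150])*3).tolist() for g in (.023,.033) for h in(-.011,.011)])
d=np.load('pics/s2.npy')
for u,v in((335,268),(332,272),(330,262),(282,238),(280,230),(285,300)):
    p=atd('scene',u/3+180,v/3+150,d); print((u,v),np.round(p,4),'rel',np.round([(p-t)@x,(p-t)@y],4))
```

```text
-1 0.026 [[295.0, 267.0], [276.0, 280.0], [286.0, 261.0], [267.0, 274.0]]
-1 0.032 [[295.0, 261.0], [276.0, 274.0], [286.0, 256.0], [267.0, 269.0]]
-1 0.037 [[295.0, 257.0], [276.0, 270.0], [286.0, 251.0], [267.0, 264.0]]
-1 0.043 [[295.0, 251.0], [276.0, 264.0], [286.0, 246.0], [267.0, 258.0]]
1 0.026 [[337.0, 293.0], [318.0, 306.0], [346.0, 298.0], [328.0, 312.0]]
1 0.032 [[337.0, 287.0], [318.0, 301.0], [346.0, 293.0], [328.0, 307.0]]
1 0.037 [[337.0, 282.0], [318.0, 296.0], [347.0, 288.0], [328.0, 302.0]]
1 0.043 [[337.0, 277.0], [318.0, 290.0], [347.0, 282.0], [328.0, 296.0]]
(335, 268) [ 0.636  -0.0519  0.0694] rel [0.035  0.0056]
(332, 272) [ 0.6324 -0.0504  0.0625] rel [0.0312 0.0047]
(330, 262) [ 0.6305 -0.0504  0.0718] rel [0.0293 0.0051]
(282, 238) [ 0.5783 -0.0387  0.0641] rel [-0.0241  0.0025]
(280, 230) [ 0.5801 -0.0439  0.0766] rel [-0.0215  0.0073]
(285, 300) [ 0.6036 -0.0728  0.0363] rel [0.0066 0.0317]
```

The tips appear to be near z ≈ 0.045–0.05, well short of 19 mm ahead at this opening. I'll go back raised, then lower in small steps until I feel the board.

Call:
step_arm([
  {"xyz": [0, 0, -0.25], "turn": [0, 0, 0], "gripper": 0.06},
  {"xyz": [0, 0, -0.25], "turn": [0, 0, 0], "gripper": 0.06},
  {"xyz": [0, 0.52, 0], "turn": [0, 0, 0], "gripper": 0.06},
  {"xyz": [0, 0.52, 0], "turn": [0, 0, 0], "gripper": 0.06},
  {"xyz": [0, 0.52, 0], "turn": [0, 0, 0], "gripper": 0.06},
  {"xyz": [0, 0.52, 0], "turn": [0, 0, 0], "gripper": 0.06},
  {"xyz": [0, 0.52, 0], "turn": [0, 0, 0], "gripper": 0.06},
  {"xyz": [0, 0, 0], "turn": [0, 0, 0], "gripper": 0.06},
  {"xyz": [0, 0, 0.25], "turn": [0, 0, 0], "gripper": 0.06},
  {"xyz": [0, 0, 0.25], "turn": [0, 0, 0], "gripper": 0.06},
  {"xyz": [0, 0, 0.1], "turn": [0, 0, 0], "gripper": 0.06},
  {"xyz": [0, 0, 0.05], "turn": [0, 0, 0], "gripper": 0.06},
  {"xyz": [0, 0, 0], "turn": [0, 0, 0], "gripper": 0.06},
  {"xyz": [0, 0, 0], "turn": [0, 0, 0], "gripper": 0.06},
])

```text
time_s: 8.08
position: [0.5847, -0.1429, 0.0391]
tool_rot: [[0.985, -0.171, -0.0], [-0.171, -0.985, 0.0], [-0.0, -0.0, -1.0]]
ft_force: [-0.1, 0.0, -0.5]
grip_width: 0.0449
```

Call:
step_arm([
  {"xyz": [0, 0, 0.03], "turn": [0, 0, 0], "gripper": 0.06},
  {"xyz": [0, 0, 0], "turn": [0, 0, 0], "gripper": 0.06},
  {"xyz": [0, 0, 0], "turn": [0, 0, 0], "gripper": 0.06},
])

```text
time_s: 8.33
position: [0.5847, -0.1434, 0.0381]
tool_rot: [[0.985, -0.172, 0.0], [-0.172, -0.985, -0.0], [0.0, 0.0, -1.0]]
ft_force: [-1.2, -0.0, -0.4]
grip_width: 0.0455
```

Run:
```python
from h import *
s=env.observe(); print(s['position'],s['ft_force'],s['time_s'])
snap('scene','s3')
a=cv2.resize(cv2.imread('pics/s3.png')[200:280,205:305],None,fx=7,fy=7,interpolation=cv2.INTER_CUBIC)
cv2.imwrite('pics/s3c.png',a)
```

```text
[ 0.58466693 -0.14342643  0.03809124] [-1.18280728 -0.0113892  -0.40266611] 8.3333
```

View pics/s3c.png

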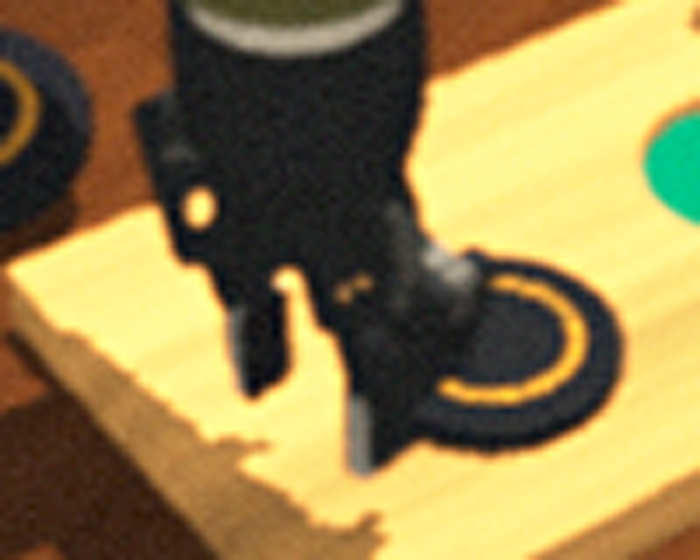

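Near fingertip bottom at full (257,267), far at (241,256), both still above the board. Solving for the tip height.

Run:
```python
from h import *
t=np.array([.5847,-.1434,0]); x=np.array([.985,-.172,0]); y=np.array([-.172,-.985,0])
for u,v,gs in((257.1,267.4,(.0228,.03)),(240.7,256.1,(-.0228,-.03))):
    o,r=ray('scene',u,v)
    for g in gs:
        k=(g-(o-t)@x)/(r@x); p=o+k*r; print('x-plane',g,np.round(p,4),'rely',round((p-t)@y,4))
    for h in (0,.011):
        k=(h-(o-t)@y)/(r@y); p=o+k*r; print('y-plane',h,np.round(p,4),'relx',round((p-t)@x,4))
```

```text
x-plane 0.0228 [ 0.6069 -0.1491  0.0442] rely 0.0018
x-plane 0.03 [ 0.6128 -0.1569  0.0538] rely 0.0084
y-plane 0 [ 0.6053 -0.147   0.0416] relx 0.0209
y-plane 0.011 [ 0.6151 -0.1599  0.0575] relx 0.0328
x-plane -0.0228 [ 0.5608 -0.1475  0.0535] rely 0.0082
x-plane -0.03 [ 0.5548 -0.1403  0.0448] rely 0.0021
y-plane 0 [ 0.5527 -0.1378  0.0417] relx -0.0325
y-plane 0.011 [ 0.5637 -0.1509  0.0576] relx -0.0194
```

Call:
step_arm([
  {"xyz": [0, 0, 0.04], "turn": [0, 0, 0], "gripper": 0.06},
  {"xyz": [0, 0, 0], "turn": [0, 0, 0], "gripper": 0.06},
  {"xyz": [0, 0, 0], "turn": [0, 0, 0], "gripper": 0.06},
])

```text
time_s: 8.63
position: [0.5845, -0.1435, 0.0362]
tool_rot: [[0.985, -0.172, -0.0], [-0.172, -0.985, 0.0], [-0.0, -0.0, -1.0]]
ft_force: [-0.1, 0.2, -0.2]
grip_width: 0.0452
```

Call:
step_arm([
  {"xyz": [0, 0, 0.05], "turn": [0, 0, 0], "gripper": 0.06},
  {"xyz": [0, 0, 0.04], "turn": [0, 0, 0], "gripper": 0.06},
  {"xyz": [0, 0, 0], "turn": [0, 0, 0], "gripper": 0.06},
  {"xyz": [0, 0, 0], "turn": [0, 0, 0], "gripper": 0.06},
])

```text
time_s: 8.97
position: [0.5845, -0.1434, 0.0326]
tool_rot: [[0.985, -0.172, -0.0], [-0.172, -0.985, 0.0], [-0.0, -0.0, -1.0]]
ft_force: [-0.5, -0.7, 0.6]
grip_width: 0.0452
```

Call:
step_arm([
  {"xyz": [0, 0, 0.04], "turn": [0, 0, 0], "gripper": 0.06},
  {"xyz": [0, 0, 0], "turn": [0, 0, 0], "gripper": 0.06},
  {"xyz": [0, 0, 0], "turn": [0, 0, 0], "gripper": 0.06},
])

```text
time_s: 9.22
position: [0.5845, -0.1434, 0.031]
tool_rot: [[0.985, -0.172, -0.0], [-0.172, -0.985, 0.0], [-0.0, -0.0, -1.0]]
ft_force: [0.1, 0.5, -0.5]
grip_width: 0.0451
```

Call:
step_arm([
  {"xyz": [0, 0, 0.04], "turn": [0, 0, 0], "gripper": 0.06},
  {"xyz": [0, 0, 0], "turn": [0, 0, 0], "gripper": 0.06},
  {"xyz": [0, 0, 0], "turn": [0, 0, 0], "gripper": 0.06},
])

```text
time_s: 9.47
position: [0.5845, -0.1434, 0.0295]
tool_rot: [[0.985, -0.172, -0.0], [-0.172, -0.985, 0.0], [-0.0, -0.0, -1.0]]
ft_force: [0.2, -0.1, 0.1]
grip_width: 0.045
```

Call:
step_arm([
  {"xyz": [0, 0, 0.04], "turn": [0, 0, 0], "gripper": 0.06},
  {"xyz": [0, 0, 0], "turn": [0, 0, 0], "gripper": 0.06},
  {"xyz": [0, 0, 0], "turn": [0, 0, 0], "gripper": 0.06},
])

```text
time_s: 9.72
position: [0.5845, -0.1434, 0.0278]
tool_rot: [[0.985, -0.172, -0.0], [-0.172, -0.985, 0.0], [-0.0, -0.0, -1.0]]
ft_force: [-0.3, 0.8, 0.0]
grip_width: 0.0454
```

Run:
```python
from h import *
s=env.observe(); print(s['position'],s['ft_force'],s['time_s'])
snap('scene','s4')
a=cv2.resize(cv2.imread('pics/s4.png')[200:280,205:305],None,fx=7,fy=7,interpolation=cv2.INTER_CUBIC)
cv2.imwrite('pics/s4c.png',a)
```

```text
[ 0.58451671 -0.14343291  0.02780739] [-0.30092619  0.83139764  0.02702273] 9.7167
```

View pics/s4c.png

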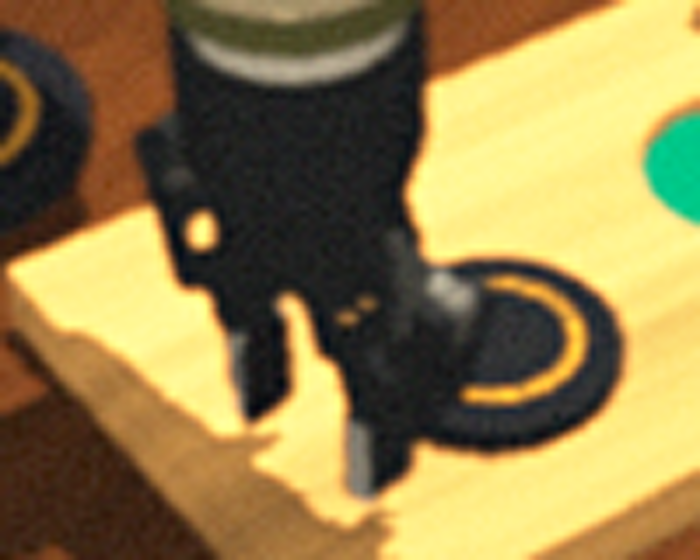

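Tips are now at crop (365,495) and (255,418), just over the board. A little lower still.

Call:
step_arm([
  {"xyz": [0, 0, 0.03], "turn": [0, 0, 0], "gripper": 0.06},
  {"xyz": [0, 0, 0], "turn": [0, 0, 0], "gripper": 0.06},
  {"xyz": [0, 0, 0], "turn": [0, 0, 0], "gripper": 0.06},
])

```text
time_s: 10.02
position: [0.5845, -0.1434, 0.0266]
tool_rot: [[0.985, -0.172, -0.0], [-0.172, -0.985, 0.0], [-0.0, -0.0, -1.0]]
ft_force: [-0.3, 0.0, 0.4]
grip_width: 0.0454
```

Call:
step_arm([
  {"xyz": [0, 0, 0.03], "turn": [0, 0, 0], "gripper": 0.06},
  {"xyz": [0, 0, 0], "turn": [0, 0, 0], "gripper": 0.06},
  {"xyz": [0, 0, 0], "turn": [0, 0, 0], "gripper": 0.06},
])

```text
time_s: 10.27
position: [0.5845, -0.1434, 0.0255]
tool_rot: [[0.985, -0.172, -0.0], [-0.172, -0.985, 0.0], [-0.0, -0.0, -1.0]]
ft_force: [-0.3, -0.3, 0.3]
grip_width: 0.0454
```

Call:
step_arm([
  {"xyz": [0, 0, 0.03], "turn": [0, 0, 0], "gripper": 0.06},
  {"xyz": [0, 0, 0], "turn": [0, 0, 0], "gripper": 0.06},
  {"xyz": [0, 0, 0], "turn": [0, 0, 0], "gripper": 0.06},
])

```text
time_s: 10.52
position: [0.5845, -0.1434, 0.0242]
tool_rot: [[0.985, -0.172, -0.0], [-0.172, -0.985, 0.0], [-0.0, -0.0, -1.0]]
ft_force: [-0.2, -0.5, 0.3]
grip_width: 0.0452
```

Call:
step_arm([
  {"xyz": [0, 0, 0.03], "turn": [0, 0, 0], "gripper": 0.06},
  {"xyz": [0, 0, 0], "turn": [0, 0, 0], "gripper": 0.06},
  {"xyz": [0, 0, 0], "turn": [0, 0, 0], "gripper": 0.06},
])

```text
time_s: 10.77
position: [0.5846, -0.1434, 0.0231]
tool_rot: [[0.985, -0.172, -0.0], [-0.172, -0.985, 0.0], [-0.0, -0.0, -1.0]]
ft_force: [0.0, -0.8, -1.1]
grip_width: 0.0452
```

Call:
step_arm([
  {"xyz": [0, 0, 0.03], "turn": [0, 0, 0], "gripper": 0.06},
  {"xyz": [0, 0, 0], "turn": [0, 0, 0], "gripper": 0.06},
  {"xyz": [0, 0, 0], "turn": [0, 0, 0], "gripper": 0.06},
])

```text
time_s: 11.02
position: [0.5845, -0.1434, 0.0219]
tool_rot: [[0.985, -0.172, -0.0], [-0.172, -0.985, 0.0], [-0.0, -0.0, -1.0]]
ft_force: [-0.3, 0.3, 0.0]
grip_width: 0.0449
```

Run:
```python
from h import *
s=env.observe(); print(s['position'],s['ft_force'],s['time_s'])
snap('scene','s5')
a=cv2.resize(cv2.imread('pics/s5.png')[220:280,215:295],None,fx=9,fy=9,interpolation=cv2.INTER_CUBIC)
cv2.imwrite('pics/s5c.png',a)
```

```text
[ 0.58453093 -0.14342573  0.02185542] [-0.29791222  0.29729904  0.0083058 ] 11.0167
```

View pics/s5c.png

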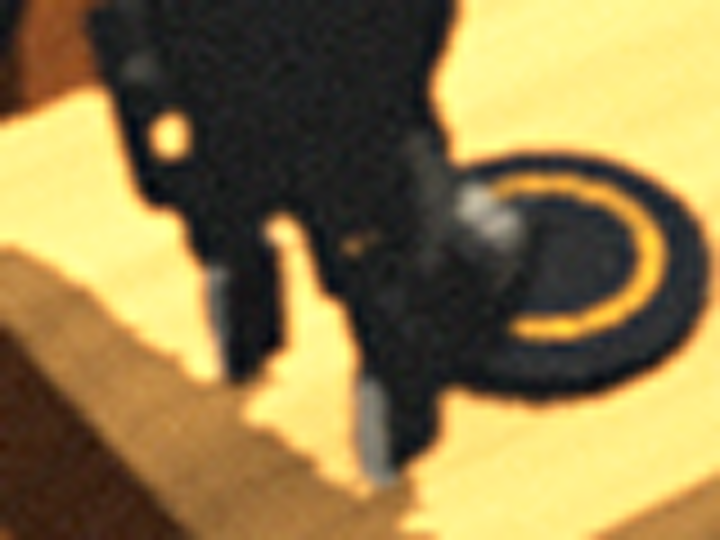

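Near tip bottom at full (257,274), which puts it about 26–28 mm up, with its shadow adjoining and no force. That is the right height, so I push now.

Call:
step_arm([
  {"xyz": [0, -0.14, 0], "turn": [0, 0, 0], "gripper": 0.06},
  {"xyz": [0, -0.14, 0], "turn": [0, 0, 0], "gripper": 0.06},
  {"xyz": [0, -0.14, 0], "turn": [0, 0, 0], "gripper": 0.06},
  {"xyz": [0, -0.1, 0], "turn": [0, 0, 0], "gripper": 0.06},
  {"xyz": [0, -0.08, 0], "turn": [0, 0, 0], "gripper": 0.06},
  {"xyz": [0, -0.08, 0], "turn": [0, 0, 0], "gripper": 0.06},
  {"xyz": [0, -0.1, 0], "turn": [0, 0, 0], "gripper": 0.06},
  {"xyz": [0, -0.12, 0], "turn": [0, 0, 0], "gripper": 0.06},
  {"xyz": [0, -0.12, 0], "turn": [0, 0, 0], "gripper": 0.06},
  {"xyz": [0, -0.12, 0], "turn": [0, 0, 0], "gripper": 0.06},
  {"xyz": [0, -0.12, 0], "turn": [0, 0, 0], "gripper": 0.06},
  {"xyz": [0, -0.12, 0], "turn": [0, 0, 0], "gripper": 0.06},
  {"xyz": [0, -0.12, 0], "turn": [0, 0, 0], "gripper": 0.06},
  {"xyz": [0, -0.08, 0], "turn": [0, 0, 0], "gripper": 0.06},
  {"xyz": [0, -0.04, 0], "turn": [0, 0, 0], "gripper": 0.06},
  {"xyz": [0, 0, 0], "turn": [0, 0, 0], "gripper": 0.06},
])

```text
time_s: 12.4
position: [0.5958, -0.0792, 0.0219]
tool_rot: [[0.985, -0.171, 0.0], [-0.171, -0.985, 0.0], [0.0, -0.0, -1.0]]
ft_force: [0.1, -0.6, -0.1]
grip_width: 0.0452
```

Run:
```python
from h import *
s=env.observe(); print(s['position'],s['ft_force'],s['time_s'])
snap('scene','s6'); snap('top','t6')
a=cv2.resize(cv2.imread('pics/s6.png')[180:290,215:375],None,fx=4.4,fy=4.4,interpolation=cv2.INTER_CUBIC)
cv2.imwrite('pics/s6c.png',a)
```

```text
[ 0.59577062 -0.07917777  0.02193979] [ 0.08957798 -0.60463113 -0.13217339] 12.4
```

View pics/s6c.png

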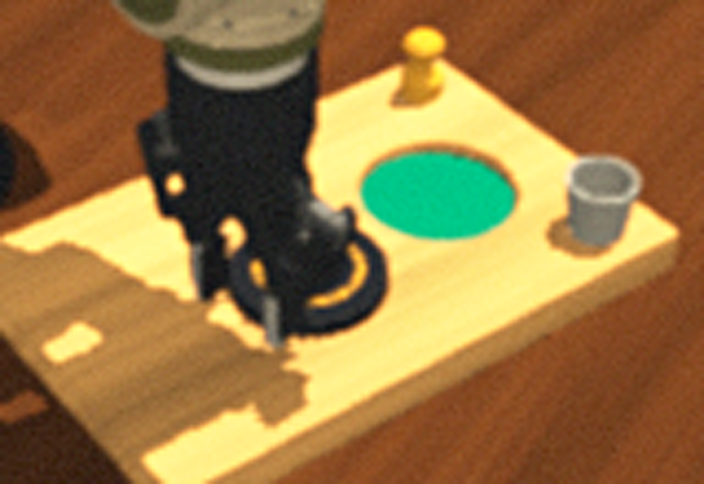

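The coaster is moving: now at full (285,244), with both fingertips against its rear. Checking numerically.

Run:
```python
from h import *
print(atz('scene',285,244.1,.036))
I=cv2.imread('pics/t6.png'); h=cv2.cvtColor(I,cv2.COLOR_BGR2HSV)
# rightmost/outer rim: scene extremes of the slate in crop: left(230,268) right(388,280) bottom(310,333)
for u,v in((388,280),(310,333),(345,235)): print(atz('scene',u/4.4+215,v/4.4+180,.034))
```

```text
[ 0.61180689 -0.0421665   0.036     ]
[ 0.64608013 -0.01510988  0.034     ]
[ 0.63320434 -0.07366099  0.034     ]
[0.60659473 0.00439466 0.034     ]
```

Coaster centre ≈ (0.605,-0.035), against a predicted (0.604,-0.032). It is on line, so I continue.

Call:
step_arm([
  {"xyz": [0, -0.1, 0], "turn": [0, 0, 0], "gripper": 0.06},
  {"xyz": [0, -0.12, 0], "turn": [0, 0, 0], "gripper": 0.06},
  {"xyz": [0, -0.12, 0], "turn": [0, 0, 0], "gripper": 0.06},
  {"xyz": [0, -0.12, 0], "turn": [0, 0, 0], "gripper": 0.06},
  {"xyz": [0, -0.12, 0], "turn": [0, 0, 0], "gripper": 0.06},
  {"xyz": [0, -0.12, 0], "turn": [0, 0, 0], "gripper": 0.06},
  {"xyz": [0, -0.12, 0], "turn": [0, 0, 0], "gripper": 0.06},
  {"xyz": [0, -0.12, 0], "turn": [0, 0, 0], "gripper": 0.06},
  {"xyz": [0, -0.12, 0], "turn": [0, 0, 0], "gripper": 0.06},
  {"xyz": [0, -0.12, 0], "turn": [0, 0, 0], "gripper": 0.06},
  {"xyz": [0, -0.12, 0], "turn": [0, 0, 0], "gripper": 0.06},
  {"xyz": [0, -0.12, 0], "turn": [0, 0, 0], "gripper": 0.06},
  {"xyz": [0, -0.1, 0], "turn": [0, 0, 0], "gripper": 0.06},
  {"xyz": [0, -0.08, 0], "turn": [0, 0, 0], "gripper": 0.06},
  {"xyz": [0, -0.08, 0], "turn": [0, 0, 0], "gripper": 0.06},
  {"xyz": [0, -0.08, 0], "turn": [0, 0, 0], "gripper": 0.06},
  {"xyz": [0, -0.08, 0], "turn": [0, 0, 0], "gripper": 0.06},
  {"xyz": [0, -0.08, 0], "turn": [0, 0, 0], "gripper": 0.06},
])

```text
time_s: 14.0
position: [0.6089, -0.0037, 0.0219]
tool_rot: [[0.985, -0.172, -0.0], [-0.172, -0.985, -0.0], [0.0, 0.0, -1.0]]
ft_force: [0.4, -1.9, 0.3]
grip_width: 0.0453
```

Call:
step_arm([
  {"xyz": [0, -0.08, 0], "turn": [0, 0, 0], "gripper": 0.06},
  {"xyz": [0, -0.08, 0], "turn": [0, 0, 0], "gripper": 0.06},
  {"xyz": [0, -0.08, 0], "turn": [0, 0, 0], "gripper": 0.06},
  {"xyz": [0, -0.08, 0], "turn": [0, 0, 0], "gripper": 0.06},
  {"xyz": [0, -0.08, 0], "turn": [0, 0, 0], "gripper": 0.06},
  {"xyz": [0, 0, 0], "turn": [0, 0, 0], "gripper": 0.06},
])

```text
time_s: 14.5
position: [0.6117, 0.0125, 0.022]
tool_rot: [[0.985, -0.171, 0.0], [-0.171, -0.985, 0.0], [0.0, -0.0, -1.0]]
ft_force: [-0.5, -0.4, 0.3]
grip_width: 0.0453
```

Run:
```python
from h import *
s=env.observe(); print(s['position'],s['ft_force'],s['time_s'])
snap('scene','s7')
a=cv2.resize(cv2.imread('pics/s7.png')[170:280,235:375],None,fx=5,fy=5,interpolation=cv2.INTER_CUBIC)
cv2.imwrite('pics/s7c.png',a)
```

```text
[0.61173014 0.01248347 0.0219611 ] [-0.54621209 -0.44801857  0.28462589] 14.5
```

View pics/s7c.png

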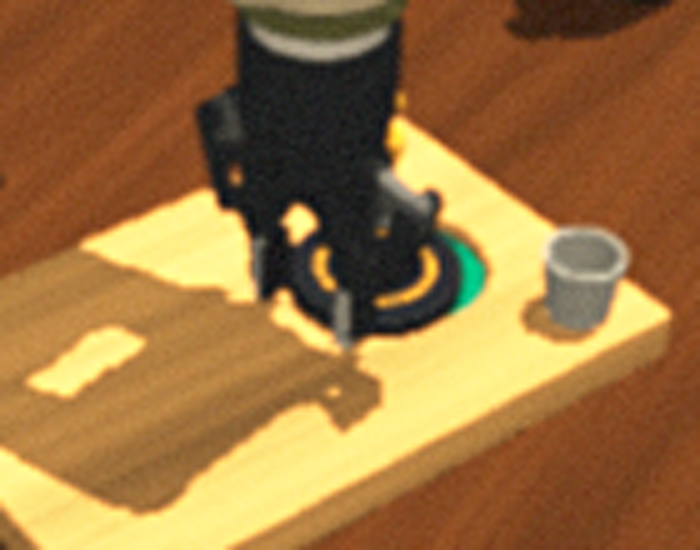

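The coaster's leading part is in the recess, with a teal sliver left at crop (470,270). About 21 mm remain, with cup and stopper clear. I push on slowly.

Call:
step_arm([
  {"xyz": [0, -0.06, 0], "turn": [0, 0, 0], "gripper": 0.06},
  {"xyz": [0, -0.06, 0], "turn": [0, 0, 0], "gripper": 0.06},
  {"xyz": [0, -0.06, 0], "turn": [0, 0, 0], "gripper": 0.06},
  {"xyz": [0, -0.06, 0], "turn": [0, 0, 0], "gripper": 0.06},
  {"xyz": [0, -0.06, 0], "turn": [0, 0, 0], "gripper": 0.06},
  {"xyz": [0, -0.06, 0], "turn": [0, 0, 0], "gripper": 0.06},
  {"xyz": [0, -0.06, 0], "turn": [0, 0, 0], "gripper": 0.06},
  {"xyz": [0, -0.05, 0], "turn": [0, 0, 0], "gripper": 0.06},
  {"xyz": [0, 0, 0], "turn": [0, 0, 0], "gripper": 0.06},
])

```text
time_s: 15.3
position: [0.6149, 0.0309, 0.0219]
tool_rot: [[0.985, -0.171, 0.0], [-0.171, -0.985, 0.0], [0.0, -0.0, -1.0]]
ft_force: [-0.2, 0.3, 0.2]
grip_width: 0.0451
```

```bash
cat > chk.py <<'E'
from h import *
import sys
f=sys.argv[1]; s=env.observe(); print(s['position'],s['ft_force'],s['time_s'])
im,d=snap('scene',f)
R=np.array([.6237,.0808]); b=np.array([.172,.985]); l=np.array([.985,-.172])
# slate heights from depth: around the recess, dark pixels
pts=np.array([atd('scene',u,v,d) for v in range(200,255) for u in range(280,345)])
rel=pts[:,:2]-R; q=np.c_[rel@b,rel@l,pts[:,2]]
q=q[(np.hypot(q[:,0],q[:,1])<.04)&(q[:,2]<.055)]
A=np.c_[q[:,:2],np.ones(len(q))]; k=np.linalg.lstsq(A,q[:,2],rcond=None)[0]
print('n',len(q),'plane slope along push, lateral, height at centre',np.round(k,4),'median z',np.median(q[:,2]))
for a in(-.035,-.02,0,.02,.035):
    w=abs(q[:,0]-a)<.006; print(a,w.sum(),np.round(np.median(q[w,2]),4) if w.any() else '')
E
python3 chk.py s8
```

```text
[0.6149347  0.03088272 0.02193649] [-0.22114703  0.32371886  0.2297984 ] 15.3Traceback (most recent call last):
  File "chk.py", line 7, in <module>
    pts=np.array([atd('scene',u,v,d) for v in range(200,255) for u in range(280,345)])
                  ~~~^^^^^^^^^^^^^^^
  File "h.py", line 12, in atd
    o,r=ray(n,u,v); return o+r*d[int(v),int(u)]
        ~~~^^^^^^^
  File "h.py", line 6, in ray
    c=cams.camera_info(n); K=np.array([[c['fx'],0,c['cx']],[0,c['fy'],c['cy']],[0,0,1]])
ValueError: time passes only in moves, steps and waits
```

Call:
step_arm([
  {"xyz": [0, -0.04, 0], "turn": [0, 0, 0], "gripper": 0.06},
  {"xyz": [0, -0.04, 0], "turn": [0, 0, 0], "gripper": 0.06},
  {"xyz": [0, 0, 0], "turn": [0, 0, 0], "gripper": 0.06},
  {"xyz": [0, 0, 0], "turn": [0, 0, 0], "gripper": 0.06},
])

```text
time_s: 15.68
position: [0.6154, 0.0336, 0.0219]
tool_rot: [[0.985, -0.172, 0.0], [-0.172, -0.985, -0.0], [0.0, -0.0, -1.0]]
ft_force: [-0.5, -0.2, -0.2]
grip_width: 0.0451
```

```bash
sed -i 's/^def ray/import functools\ninfo=functools.cache(lambda n: cams.camera_info(n))\ndef ray/; s/c=cams.camera_info(n); K/c=info(n); K/' h.py; python3 chk.py s9
```

```text
[0.61544143 0.03356196 0.02194947] [-0.52493316 -0.24779202 -0.21147962] 15.6833
n 223 plane slope along push, lateral, height at centre [-0.0002  0.0035  0.0267] median z 0.02664791583720738
-0.035 23 0.0266
-0.02 51 0.0263
0 43 0.0267
0.02 24 0.0267
0.035 15 0.0278
```

Depth shows a flat surface (slope ≈ 0) at about 27 mm, so the coaster has dropped in. I back off, lift and clear the view.

Call:
step_arm([
  {"xyz": [0, 0.1, 0], "turn": [0, 0, 0], "gripper": 0.06},
  {"xyz": [0, 0.15, 0], "turn": [0, 0, 0], "gripper": 0.06},
  {"xyz": [0, 0.15, -0.1], "turn": [0, 0, 0], "gripper": 0.06},
  {"xyz": [0, 0, -0.3], "turn": [0, 0, 0], "gripper": 0.06},
  {"xyz": [0, 0, -0.6], "turn": [0, 0, 0], "gripper": 0.06},
  {"xyz": [0, 0, -0.6], "turn": [0, 0, 0], "gripper": 0.06},
  {"xyz": [0, 0, -0.6], "turn": [0, 0, 0], "gripper": 0.06},
  {"xyz": [0, 0, -0.6], "turn": [0, 0, 0], "gripper": 0.06},
  {"xyz": [0, 0, -0.6], "turn": [0, 0, 0], "gripper": 0.06},
  {"xyz": [0, 0, -0.6], "turn": [0, 0, 0], "gripper": 0.06},
  {"xyz": [0, 0.6, -0.4], "turn": [0, 0, 0], "gripper": 0.06},
  {"xyz": [0, 0.6, 0], "turn": [0, 0, 0], "gripper": 0.06},
  {"xyz": [0, 0.6, 0], "turn": [0, 0, 0], "gripper": 0.06},
  {"xyz": [0, 0.6, 0], "turn": [0, 0, 0], "gripper": 0.06},
  {"xyz": [0, 0.6, 0], "turn": [0, 0, 0], "gripper": 0.06},
  {"xyz": [0, 0.6, 0], "turn": [0, 0, 0], "gripper": 0.06},
  {"xyz": [0, 0.4, 0], "turn": [0, 0, 0], "gripper": 0.06},
  {"xyz": [0, 0, 0], "turn": [0, 0, 0], "gripper": 0.06},
])

```text
time_s: 17.23
position: [0.5844, -0.1434, 0.1981]
tool_rot: [[0.984, -0.176, -0.0], [-0.176, -0.984, -0.001], [0.0, 0.001, -1.0]]
ft_force: [0.4, 0.8, -0.7]
grip_width: 0.0451
```

```bash
python3 chk.py s10
python3 - <<'E'
from h import *
snap('top','t10')
a=cv2.resize(cv2.imread('pics/s10.png')[170:300,190:390],None,fx=3.9,fy=3.9,interpolation=cv2.INTER_CUBIC)
cv2.imwrite('pics/s10c.png',a)
E
```

```text
[ 0.58437785 -0.1434494   0.19810399] [ 0.35883989  0.77659957 -0.6830784 ] 17.2333
n 469 plane slope along push, lateral, height at centre [-0.0014 -0.0005  0.0268] median z 0.02686396240084077
-0.035 39 0.027
-0.02 85 0.027
0 95 0.0271
0.02 78 0.0265
0.035 35 0.0265
```

View pics/s10c.png

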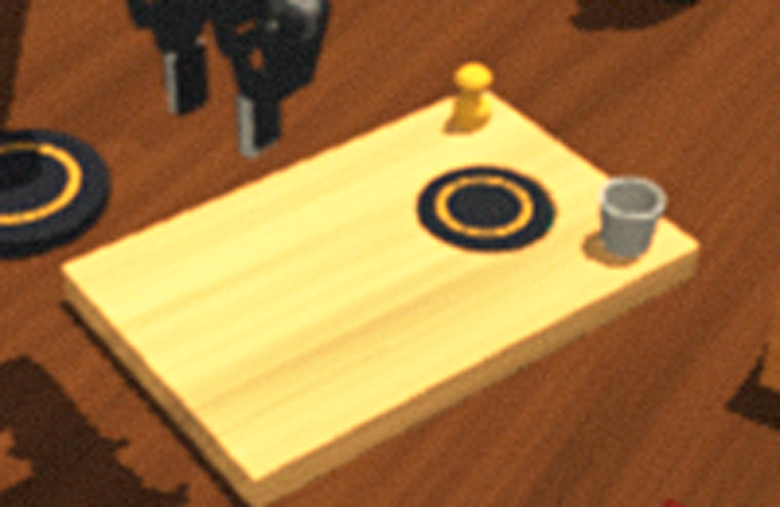

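View pics/t10.png

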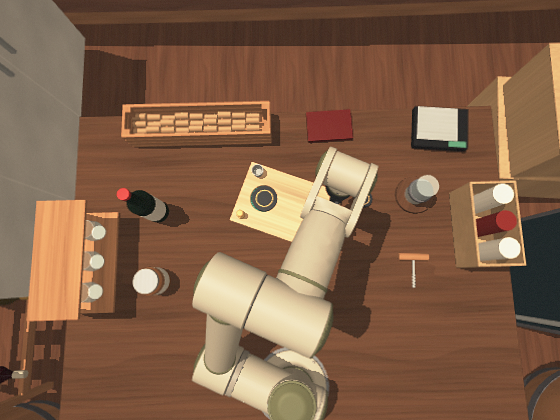

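The coaster lies flat and centred in the recess (top view (264,198), no teal step visible). The cup, stopper and other bystanders are where they were, and the hand is clear. I'm handing in.

```bash
python3 -c "
from rig import order; print(order.close_job())"
```

```text
the job is handed in; nothing more can be done
None
```

The coaster was slid across the board with two fingertips behind it at about 0.06 m/s. It dropped into the teal recess and lies flat there. I handed the job in at about 17 s of robot time.

- **Last checks:** The depth fit after the hand left shows the coaster's top level, with slope under 0.2 %. Both pictures show it centred in the recess, the cup, stopper and other bystanders at their starting positions, and the hand clear.
- **Small disagreement:** The coaster's top measured about 27 mm high, against 28 mm expected. That is within the 2 mm calibration.
- **First push missed:** At the TCP height I worked out from the 19 mm fingertip figure, the fingers passed over the coaster without touching it. At 45 mm opening the tips stood a few mm behind the reported TCP. I read the tip height from the pictures, lowered in small steps (no contact felt) to a TCP height of 22 mm, and pushed again. The measured force on the tool stayed below about 2 N in every reading.

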